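Change the filtration vacuum over to the next sample

TASK

The sample under the green lid has been filtered: with one finger push its valve lever back to closed, pointing straight out from the manifold, without letting it swing on toward vent. Only then push the orange-lidded station's lever all the way round from vent to the vacuum stop at its left, so the two never pull at the same time. Push gently, do not grip or lift anything, and leave the white station, the lids and the things on the bench as they are.

Things in the scene. Friction and masses are not known exactly. Their poses are not given: they have to be found in the camera images.
- manifold: three-place stainless vacuum filtration manifold, fixed. Base plate 176 x 342 mm, 10 mm high; a 26 mm trunk pipe runs along its own y axis (centre 31 mm high) and carries three identical stations side by side 140 mm apart. Origin on the worktop below the middle station's valve; own -x is the front (toward the robot), +y its left as seen from the robot. A small gauge stands between two stations, 80 mm behind the valves, below 90 mm.
- station_green: fixed station with the green-lidded funnel (the sample that has finished; its valve starts at or near vacuum). Which of the three places it has varies. Origin on the worktop under the valve spindle, axes as the manifold's. Clear funnel 53 mm wide (clamp 57), axis 110 mm behind the spindle (own +x), rim 179 mm high; the pipe to it is at most 75 mm high. Valve body 36 mm square, 76 mm high.
- valve_green (a joint): angle (rad) of this valve's lever about the vertical spindle: 0 = closed, lever straight out to the front (station -x); positive = clockwise from above; +1.57 = vacuum, lever to the left (station +y), at a stop; -1.57 = vent, lever to the right (station -y), at a stop. Stiff (0.09 N m, 2 to 3 N at the sleeve); stays where it is left.
- valve_green_spindle (a point): fixed point on this valve's spindle axis, at mid height of the lever's sleeve (104 mm above the worktop). The 44 mm black scale plate under the lever has a red dot at vacuum (left), a white dash at closed (front), a blue dot at vent (right). A vent fitting reaches 39 mm to the right, up to 69 mm high.
- valve_green_handle (a point): point on this lever's blue sleeve, 42 mm from the spindle axis, at mid height. The sleeve is 13 mm wide, 96 to 112 mm above the worktop, and reaches from 18 to 56 mm from the axis; below it all is free down to the vent fitting (69 mm) and the trunk pipe with its saddles (47 mm).
- lid_green: loose green lid, 59 mm across, 35 g, lying on that station's funnel, knob on top up to 197 mm above the worktop. Origin at the funnel's rim height on its axis.
- station_orange: fixed station with the orange-lidded funnel (the next sample; its valve starts at or near vent). Which of the three places it has varies. Origin on the worktop under the valve spindle, axes as the manifold's. Clear funnel 53 mm wide (clamp 57), axis 110 mm behind the spindle (own +x), rim 179 mm high; the pipe to it is at most 75 mm high. Valve body 36 mm square, 76 mm high.
- valve_orange (a joint): angle (rad) of this valve's lever about the vertical spindle: 0 = closed, lever straight out to the front (station -x); positive = clockwise from above; +1.57 = vacuum, lever to the left (station +y), at a stop; -1.57 = vent, lever to the right (station -y), at a stop. Stiff (0.09 N m, 2 to 3 N at the sleeve); stays where it is left.
- valve_orange_spindle (a point): fixed point on this valve's spindle axis, at mid height of the lever's sleeve (104 mm above the worktop). The 44 mm black scale plate under the lever has a red dot at vacuum (left), a white dash at closed (front), a blue dot at vent (right). A vent fitting reaches 39 mm to the right, up to 69 mm high.
- valve_orange_handle (a point): point on this lever's blue sleeve, 42 mm from the spindle axis, at mid height. The sleeve is 13 mm wide, 96 to 112 mm above the worktop, and reaches from 18 to 56 mm from the axis; below it all is free down to the vent fitting (69 mm) and the trunk pipe with its saddles (47 mm).
- lid_orange: loose orange lid, 59 mm across, 35 g, lying on that station's funnel, knob on top up to 197 mm above the worktop. Origin at the funnel's rim height on its axis.
- station_white: fixed station with the white-lidded funnel (the spare station; its valve starts closed and stays so). Which of the three places it has varies. Origin on the worktop under the valve spindle, axes as the manifold's. Clear funnel 53 mm wide (clamp 57), axis 110 mm behind the spindle (own +x), rim 179 mm high; the pipe to it is at most 75 mm high. Valve body 36 mm square, 76 mm high.
- valve_white (a joint): angle (rad) of this valve's lever about the vertical spindle: 0 = closed, lever straight out to the front (station -x); positive = clockwise from above; +1.57 = vacuum, lever to the left (station +y), at a stop; -1.57 = vent, lever to the right (station -y), at a stop. Stiff (0.09 N m, 2 to 3 N at the sleeve); stays where it is left.
- valve_white_spindle (a point): fixed point on this valve's spindle axis, at mid height of the lever's sleeve (104 mm above the worktop). The 44 mm black scale plate under the lever has a red dot at vacuum (left), a white dash at closed (front), a blue dot at vent (right). A vent fitting reaches 39 mm to the right, up to 69 mm high.
- valve_white_handle (a point): point on this lever's blue sleeve, 42 mm from the spindle axis, at mid height. The sleeve is 13 mm wide, 96 to 112 mm above the worktop, and reaches from 18 to 56 mm from the axis; below it all is free down to the vent fitting (69 mm) and the trunk pipe with its saddles (47 mm).
- lid_white: loose white lid, 59 mm across, 35 g, lying on that station's funnel, knob on top up to 197 mm above the worktop. Origin at the funnel's rim height on its axis.
- forceps: loose steel forceps, 126 mm long, on the worktop to the right; origin centre of underside
- petri: loose 60 mm petri dish with lid, 15 mm high, to the left; origin centre of underside
- bottle_buffer: loose glass bottle with blue cap, 56 mm wide, 111 mm high, to the right; origin centre of underside

How it is judged:
On the way, in this order (a step that is already met when the one before it is completed fails the run):
1. the green station's valve is closed while the orange one is not yet on vacuum (value of joint valve_green between -0.17 and 0.17 rad and value of joint valve_orange below 0.5 rad), for 0.2 s.
2. the orange station's lever is at the vacuum stop, the green one closed (value of joint valve_green between -0.17 and 0.17 rad and value of joint valve_orange above 1.4 rad), for 0.2 s.
At the end, for the whole second after the job is handed in: green valve closed (within 0.17 rad of straight out), orange valve at vacuum (over 1.40 rad), white valve closed (within 0.17 rad), levers at rest, lids within 10 mm and bench things within 20 mm of where they were (all of step 2 and value of joint valve_white between -0.17 and 0.17 rad and distance of each of lid_green, lid_orange, lid_white from where it was at the start of the episode below 0.01 m and distance of each of forceps, petri, bottle_buffer from where it was at the start of the episode below 0.02 m and velocity of joint valve_green between -0.05 and 0.05 rad/s and velocity of joint valve_orange between -0.05 and 0.05 rad/s and velocity of joint valve_white between -0.05 and 0.05 rad/s); the robot touches nothing.
It fails at once if the green and the orange valve both stand more than half way to vacuum (value of joint each of valve_green, valve_orange above 0.8 rad).
It fails at once if the green lever is swung past closed toward vent (beyond 0.4 rad) (value of joint valve_green below -0.4 rad).
It fails at once if the white station's lever is turned (more than 0.25 rad off closed) (value of joint valve_white above 0.25 rad or value of joint valve_white below -0.25 rad).
It fails at once if a lid is lifted or shifted by more than 10 mm, or a thing on the bench by more than 20 mm (distance of any of lid_green, lid_orange, lid_white from where it was at the start of the episode above 0.01 m or distance of any of forceps, petri, bottle_buffer from where it was at the start of the episode above 0.02 m).
It fails at once if a station is pressed or its lever gripped with more than 30 N (contact force between the fingers and station_green above 30 N or contact force between the fingers and station_orange above 30 N or contact force between the fingers and station_white above 30 N).
It also fails if it takes over 67 s, if anything falls off the work surface, if the arm or the gripper's body presses on something with over 40 N, if the wrist force passes 120 N, or if a joint passes its speed limit or range.

ROBOT

A 6-joint arm with a two-finger parallel gripper is mounted at the origin on the work surface; the furniture and walls round the work are solid. World frame = base frame: x ahead of the robot, y to its left, z up, the work surface at z = 0. Lengths are in m, angles in rad, forces in N, time in s.
With the tool pointing down it reaches from about 0.425 to 0.925 m from the base axis. Payload 12.5 kg.
Tool frame: the origin (TCP) lies midway between the tips of the shut fingers; the grasp point (between the pads) lies 19 mm behind it; z points along the fingers, y is the line along which they close (so a half turn about z gives the same grasp; the last joint's range is limited). The gripper opens to 85 mm and grips with 20 to 120 N. Pads are 22 mm wide; open, the fingers measure 114 mm over their backs; the gripper's body (76 mm by 85 mm) begins 54 mm behind the grasp point. The pads swing forward as they close: fully open they stand 13 mm farther back than shut.
Start: joints at [-1.267, 0.491, 1.559, -0, 1.092, -0.106], TCP at [0.249, -0.573, 0.201] pointing down, gripper open.
Joint ranges: [-3.1, 3.1], [-0.84, 2.19], [0.05, 2.79], [-1.13, 4.28], [0.06, 2.93], [-2.69, 2.69]. Speed limits (rad/s): [2.22, 2.22, 2.79, 3.14, 3.14, 3.14].

INTERFACE

Orientations are given as a unit quaternion [x, y, z, w].
In Python, from station import get_obs, eyes, manip gives the robot as it stands.
- The arm moves only by the tool servo_tool, never from a script. Its argument "targets" is a list of rows, each an object of numbers: "claw": the closure, from -1 (fully open) to 1 (shut); "x", "y", "z": the shift along the tool's x, y, z in m; "spin": the turn about the tool's z in rad. In form: [{"claw": .., "x": .., "y": .., "z": .., "spin": ..}, ...]. A call has 1 to 5 rows; each row is the pose to reach, as a shift and turn from the pose commanded when the call began, along the tool's axes at that moment; what a row does not reach only later rows make up. A row lasts 1/12 s, in which the tool goes at most 41.7 mm and 7.16 degrees, less where a joint would pass 70% of its speed; a pose out of reach is approached as far as the arm can. A call with a gripper value outside its range is refused whole. The fingers move at their own pace and stop on an object; "force" is the grip in N (left out, the last holds). Time passes only in rows, so rows that repeat a pose let the fingers close. It gives the time, the measured TCP pose, the force, the opening and the grip force at its end, in the units of the state.
- get_obs(): the state, without advancing time (a new reading comes with each control period).
- eyes.capture(name): name is "side" or "top" or "wrist"; returns a dict with "img" (384x512x3 uint8, red, green, blue), "fx", "fy", "cx", "cy" (pixels), "rvec" (rotation vector, rad) and "tvec" (3), from world to camera coordinates, as OpenCV has them. Camera axes: x right, y down, z forward; pixel columns grow to the right and rows downward; lengths in m; the calibration is good to about 2 mm. A picture is of the moment at which its call begins. There is no depth.
- manip.close_job(): hands the job in; it is judged then, once.
The state is a dict: "t": time; "joint_pos": joint angles; "joint_velocities": joint speeds; "joint_efforts": joint torques, N m; "tcp_pos": TCP position; "eef_rot": TCP orientation; "wrist_force": force on the tool from outside, world axes, zero at the start; "wrist_torque": the same for the moment, N m; "opening": opening from 0.0 (shut) to 1.0 (fully open); "grip_force": force on a finger pad.
Only numpy, scipy, OpenCV 4.12 (cv2) and the standard library are available. Lean on these libraries where they do the work, as an engineer would, in place of code of your own. Each camera call takes 0.05 s, during which the arm holds its last target. There are 200 camera calls.

## Working session

There is one attempt and no reset: what is moved stays moved. The work goes in short steps, Python scripts to look and compute and a tool call to move; the robot and the scene stay as the last step left them, time stands still between calls to the robot, and variables do not carry over. Pictures are saved under pics/ and viewed, at most 10 in all, crops included, and the job is handed in when it is done.

Besides the shell and the picture viewer there is one more tool, called after "Emit:" in YAML: its name, and indented under it one key for each argument. servo_tool: Moves the arm, as the interface text tells. Its arguments: {"type":"object","properties":{"targets":{"type":"array","items":{"type":"object","properties":{"claw":{"type":"number"},"x":{"type":"number"},"y":{"type":"number"},"z":{"type":"number"},"spin":{"type":"number"}}}},"force":{"type":"number"}},"required":["targets"]}

```bash
mkdir -p pics
python3 - <<'E'
from station import get_obs, eyes
import cv2, numpy as np
o=get_obs();print(o['t'],o['tcp_pos'],o['eef_rot'],o['opening'])
for n in ['top','side']:
    c=eyes.capture(n);cv2.imwrite(f'pics/{n}0.png',c['img'][:,:,::-1]);R=cv2.Rodrigues(np.array(c['rvec']))[0];print(n,c['fx'],c['cx'],c['cy'],-R.T@np.array(c['tvec']).ravel(),R.round(2).tolist())
E
```

```text
0.0 [ 0.24896347 -0.57297615  0.200502  ] [ 9.79081470e-01  2.03467789e-01 -3.83087266e-05 -5.77182908e-04] 0.9981054137082646
top 382.2788908739177 257.8456385743583 187.14457362072454 [ 0.42756862 -0.00902833  1.13660852] [[0.01, -1.0, -0.01], [-0.99, -0.01, -0.12], [0.12, 0.01, -0.99]]
side 470.04647569447724 254.46741438200377 188.83460938040454 [ 0.31425729 -1.35480561  0.86494835] [[0.98, -0.18, 0.01], [-0.07, -0.48, -0.88], [0.16, 0.86, -0.48]]
```

View pics/top0.png

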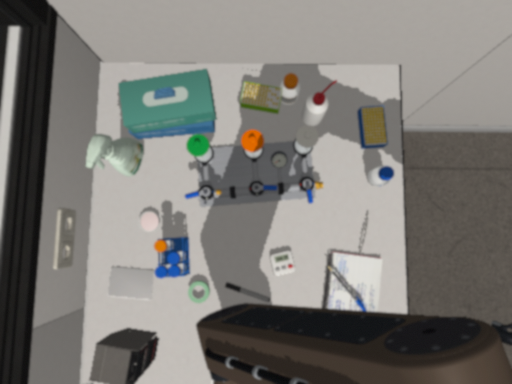

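View pics/side0.png

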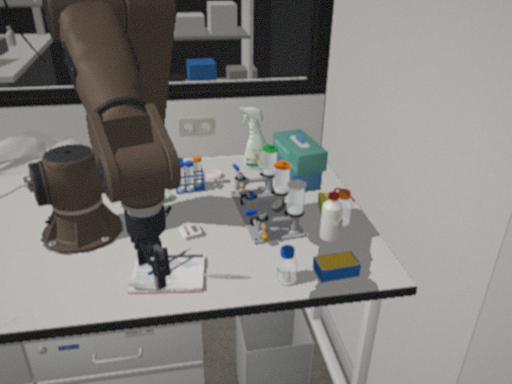

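The top view shows green on the left (spindle about 206,191, lever to the left), orange in the middle (257,188, lever to the right) and white on the right (307,184, lever to the front). The side view agrees.

```bash
cat > h.py <<'E'
from station import get_obs, eyes
import cv2, numpy as np
def ray(c,u,v,z):
    R=cv2.Rodrigues(np.array(c['rvec']))[0];t=np.array(c['tvec']).ravel()
    C=-R.T@t;d=R.T@np.array([(u-c['cx'])/c['fx'],(v-c['cy'])/c['fy'],1])
    return C+d*(z-C[2])/d[2]
def blobs(c,lo,hi,roi,amin=8):
    m=cv2.inRange(cv2.cvtColor(c['img'],cv2.COLOR_RGB2HSV),np.array(lo),np.array(hi))
    k=np.zeros_like(m);x0,y0,x1,y1=roi;k[y0:y1,x0:x1]=m[y0:y1,x0:x1]
    n,l,s,ce=cv2.connectedComponentsWithStats(k)
    out=[]
    for i in range(1,n):
        if s[i,4]>=amin:
            p=np.argwhere(l==i)[:,::-1].astype(float);out.append((s[i,4],ce[i],p))
    return out
def levers(c,roi):
    for a,ce,p in blobs(c,[105,130,60],[128,255,255],roi):
        q=np.array([ray(c,u,v,0.106)[:2] for u,v in p]);m=q.mean(0);e=np.linalg.svd(q-m)[2][0]
        pr=(q-m)@e
        print('lever',a,ce.round(1),m.round(4),'axis deg',np.degrees(np.arctan2(e[1],e[0])).round(1),'ext',(m+e*pr.min()).round(3),(m+e*pr.max()).round(3))
E
python3 - <<'E'
from h import *
c=eyes.capture('top')
levers(c,(180,170,325,210))
for nm,lo,hi in [('green',[50,150,60],[80,255,255]),('orange',[8,180,120],[20,255,255]),('black',[0,0,0],[180,255,50])]:
    for a,ce,p in blobs(c,lo,hi,(180,125,330,210),12): print(nm,a,ce.round(1),p.min(0),p.max(0),ray(c,*ce,0.185 if nm!='black' else .08).round(4))
I=c['img'][125:215,170:340,::-1];cv2.imwrite('pics/crop.png',cv2.resize(I,None,fx=4.7,fy=4.7,interpolation=cv2.INTER_CUBIC))
E
```

```text
lever 50 [269.8 187.5] [ 0.5516 -0.0309] axis deg -89.4 ext [ 0.551 -0.015] [ 0.552 -0.048]
lever 46 [309.4 194.9] [ 0.5326 -0.1382] axis deg -172.2 ext [ 0.548 -0.136] [ 0.516 -0.14 ]
lever 42 [191.9 194.6] [0.5299 0.1803] axis deg 105.8 ext [0.534 0.166] [0.526 0.196]
green 332 [197.7 144.6] [188. 134.] [208. 154.] [0.6502 0.1549 0.185 ]
orange 357 [251.9 140.1] [242. 130.] [262. 150.] [0.6632 0.0173 0.185 ]
orange 13 [318.2 184.6] [317. 183.] [320. 186.] [ 0.5506 -0.1506  0.185 ]
black 14 [302.9 178.6] [300. 177.] [307. 181.] [ 0.5805 -0.1237  0.08  ]
black 27 [254.9 183. ] [250. 181.] [261. 187.] [0.5669 0.0101 0.08  ]
black 49 [280.6 187.8] [278. 183.] [283. 193.] [ 0.5543 -0.0615  0.08  ]
black 50 [232.2 191.8] [230. 187.] [234. 197.] [0.5417 0.073  0.08  ]
black 16 [252.5 192.2] [250. 190.] [255. 194.] [0.5411 0.0164 0.08  ]
black 12 [260.2 192.2] [258. 191.] [262. 194.] [ 0.5411 -0.0049  0.08  ]
```

View pics/crop.png

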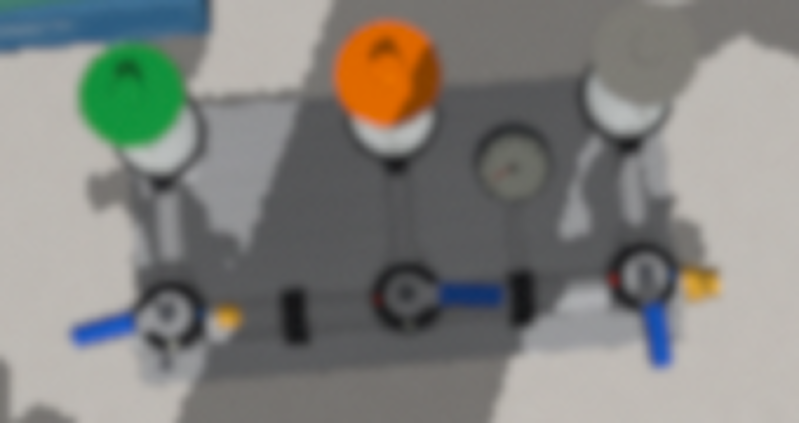

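The crop confirms the layout. The hubs are near px (206,191), (257,187) and (307,183). The green lever is about 10° short of the vacuum stop, orange is near vent and white is closed. The manifold yaw is about 5.4°, so I'll shut the claw, rise and align the tool with the manifold.

Emit:
servo_tool:
  targets:
    - {"claw": 1,"x": 0,"y": 0,"z": -0.04,"spin": 0.1}
    - {"claw": 1,"x": 0,"y": 0,"z": -0.07,"spin": 0.2}
    - {"claw": 1,"x": 0,"y": 0,"z": -0.07,"spin": 0.316}
    - {"claw": 1,"x": 0,"y": 0,"z": -0.07,"spin": 0.316}
    - {"claw": 1,"x": 0,"y": 0,"z": -0.07,"spin": 0.316}
  force: 40

```text
t: 0.57
tcp_pos: [0.2489, -0.5729, 0.2705]
eef_rot: [0.999, 0.049, -0.0, -0.0]
wrist_force: [-0.4, 0.0, 0.4]
opening: 0.298
grip_force: 0.0
```

```bash
cat >> h.py <<'E'
PSI=np.radians(5.4)
EX=np.array([np.cos(PSI),np.sin(PSI)]);EY=np.array([-EX[1],EX[0]])
LG=np.array([.6502,.1549]);SG=LG-.11*EX;SO=np.array([.6632,.0173])-.11*EX
def own(S):
    o=get_obs();p=o['tcp_pos'];d=p[:2]-S;q=o['eef_rot']
    print('t',round(o['t'],2),'own x,y mm',(np.array([d@EX,d@EY])*1e3).round(1),'z',p[2].round(4),'yaw',np.degrees(2*np.arctan2(q[1],q[0])).round(2),'F',np.round(o['wrist_force'],1),'open',round(o['opening'],3))
E
python3 - <<'E'
from h import *
print(SG,SO);own(SG);own(SO);print(get_obs()['joint_pos'].round(2))
c=eyes.capture('top')
for u,v in [(206.2,191.4),(256.6,187.3),(307.2,183.1)]:print(ray(c,u,v,.1).round(4))
E
```

```text
[0.54068818 0.14454809] [0.55368818 0.00694809]
t 0.57 own x,y mm [-358.  -686.8] z 0.2705 yaw 5.57 F [-0.4  0.   0.4] open 0.298
t 0.57 own x,y mm [-358.  -548.6] z 0.2705 yaw 5.57 F [-0.4  0.   0.4] open 0.298
[-1.27  0.43  1.47 -0.    1.24  0.21]
[0.5397 0.1424 0.1   ]
[0.5525 0.0049 0.1   ]
[ 0.5655 -0.1332  0.1   ]
```

Emit:
servo_tool:
  targets:
    - {"claw": 1,"x": 0.025,"y": -0.03,"z": 0,"spin": 0}
    - {"claw": 1,"x": 0.05,"y": -0.06,"z": 0,"spin": 0}
    - {"claw": 1,"x": 0.075,"y": -0.09,"z": 0,"spin": 0}
    - {"claw": 1,"x": 0.1,"y": -0.12,"z": 0,"spin": 0}
    - {"claw": 1,"x": 0.125,"y": -0.15,"z": 0,"spin": 0}

```text
t: 1.03
tcp_pos: [0.3598, -0.4103, 0.2699]
eef_rot: [0.999, 0.048, -0.001, -0.001]
wrist_force: [0.3, -0.5, 0.3]
opening: -0.0
grip_force: 0.0
```

Emit:
servo_tool:
  targets:
    - {"claw": 1,"x": 0.025,"y": -0.03,"z": 0,"spin": 0}
    - {"claw": 1,"x": 0.05,"y": -0.06,"z": 0,"spin": 0}
    - {"claw": 1,"x": 0.075,"y": -0.09,"z": 0,"spin": 0}
    - {"claw": 1,"x": 0.1,"y": -0.12,"z": 0,"spin": 0}
    - {"claw": 1,"x": 0.125,"y": -0.15,"z": 0,"spin": 0}

```text
t: 1.45
tcp_pos: [0.4702, -0.2492, 0.27]
eef_rot: [0.999, 0.049, -0.001, -0.001]
wrist_force: [0.6, -0.5, 0.0]
opening: 0.005
grip_force: 0.0
```

Emit:
servo_tool:
  targets:
    - {"claw": 1,"x": 0.009,"y": -0.029,"z": 0,"spin": 0}
    - {"claw": 1,"x": 0.018,"y": -0.058,"z": 0,"spin": 0}
    - {"claw": 1,"x": 0.027,"y": -0.087,"z": 0,"spin": 0}
    - {"claw": 1,"x": 0.036,"y": -0.116,"z": 0,"spin": 0}
    - {"claw": 1,"x": 0.045,"y": -0.144,"z": 0,"spin": 0}

```text
t: 1.87
tcp_pos: [0.5008, -0.1019, 0.27]
eef_rot: [0.999, 0.049, -0.001, -0.0]
wrist_force: [1.6, -0.5, -0.2]
opening: 0.002
grip_force: 0.0
```

Emit:
servo_tool:
  targets:
    - {"claw": 1,"x": 0.009,"y": -0.029,"z": 0,"spin": 0}
    - {"claw": 1,"x": 0.018,"y": -0.058,"z": 0,"spin": 0}
    - {"claw": 1,"x": 0.027,"y": -0.087,"z": 0,"spin": 0}
    - {"claw": 1,"x": 0.036,"y": -0.116,"z": 0,"spin": 0}
    - {"claw": 1,"x": 0.045,"y": -0.144,"z": 0,"spin": 0}

```text
t: 2.28
tcp_pos: [0.5321, 0.0456, 0.27]
eef_rot: [0.999, 0.049, -0.001, -0.0]
wrist_force: [0.8, -0.4, 1.1]
opening: 0.001
grip_force: 0.0
```

Emit:
servo_tool:
  targets:
    - {"claw": 1,"x": 0.009,"y": -0.029,"z": 0,"spin": 0}
    - {"claw": 1,"x": 0.018,"y": -0.058,"z": 0,"spin": 0}
    - {"claw": 1,"x": 0.027,"y": -0.087,"z": 0,"spin": 0}
    - {"claw": 1,"x": 0.036,"y": -0.116,"z": 0,"spin": 0}
    - {"claw": 1,"x": 0.045,"y": -0.144,"z": 0,"spin": 0}

```text
t: 2.7
tcp_pos: [0.5634, 0.1932, 0.2697]
eef_rot: [0.999, 0.049, -0.001, 0.0]
wrist_force: [0.7, -0.1, -0.1]
opening: 0.002
grip_force: 0.0
```

Run:
```python
from h import *
own(SG)
c=eyes.capture('wrist');cv2.imwrite('pics/w1.png',c['img'][:,:,::-1])
```

```text
t 2.7 own x,y mm [27.2 46.2] z 0.2697 yaw 5.59 F [ 0.7 -0.1 -0.1] open 0.002
```

View pics/w1.png

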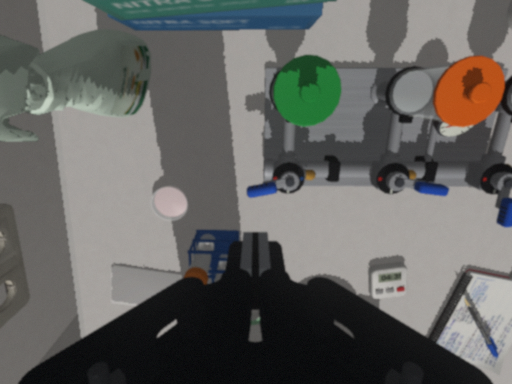

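The wrist view shows the hubs clearly: green (289,178) with its lever end near (250,192), orange (396,178) with its lever to the right. I'll cross-check positions with this view.

Run:
```python
from h import *
c=eyes.capture('wrist')
levers(c,(235,150,512,230))
for u,v in [(289,178),(396,178)]:print(ray(c,u,v,.108).round(4))
p=get_obs()['tcp_pos'];R=cv2.Rodrigues(np.array(c['rvec']))[0];C=-R.T@np.array(c['tvec']).ravel();print('cam-tcp',(C-p).round(3))
for u in (238,284):print(ray(c,u,255,.275).round(4))
own(SG)
```

```text
lever 299 [434.3 189.8] [ 0.5524 -0.0298] axis deg -96.1 ext [ 0.555 -0.009] [ 0.55  -0.051]
lever 272 [265.  190.8] [0.5299 0.1807] axis deg -72.2 ext [0.524 0.198] [0.535 0.164]
lever 169 [508.1 214.3] [ 0.5292 -0.1343] axis deg -159.7 ext [ 0.549 -0.127] [ 0.511 -0.141]
[0.5501 0.1534 0.108 ]
[0.5632 0.023  0.108 ]
cam-tcp [0.084 0.01  0.173]
[0.5415 0.2057 0.275 ]
[0.5446 0.1748 0.275 ]
t 2.8 own x,y mm [27.6 47.9] z 0.2693 yaw 5.75 F [ 0.3 -0.7 -1. ] open -0.003
```

Emit:
servo_tool:
  targets:
    - {"claw": 1,"x": 0,"y": 0,"z": 0.035,"spin": 0}
    - {"claw": 1,"x": 0,"y": 0,"z": 0.07,"spin": 0}
    - {"claw": 1,"x": 0,"y": 0,"z": 0.105,"spin": 0}
    - {"claw": 1,"x": 0,"y": 0,"z": 0.14,"spin": 0}
    - {"claw": 1,"x": 0,"y": 0,"z": 0.16,"spin": 0}

```text
t: 3.22
tcp_pos: [0.5617, 0.1905, 0.1067]
eef_rot: [0.999, 0.048, -0.003, 0.001]
wrist_force: [0.9, 0.0, -1.1]
opening: -0.007
grip_force: 0.0
```

Emit:
servo_tool:
  targets:
    - {"claw": 1,"x": 0,"y": 0,"z": 0.01,"spin": 0}
    - {"claw": 1,"x": 0,"y": 0,"z": 0.02,"spin": 0}
    - {"claw": 1,"x": 0,"y": 0,"z": 0.02,"spin": 0}
    - {"claw": 1,"x": 0,"y": 0,"z": 0.02,"spin": 0}

```text
t: 3.55
tcp_pos: [0.5641, 0.1915, 0.0916]
eef_rot: [0.999, 0.047, 0.0, 0.0]
wrist_force: [0.3, 0.4, -0.5]
opening: -0.003
grip_force: 0.0
```

Run:
```python
from h import *
own(SG)
# own-frame path: finger box halves a(x) b(y), ccw push from th0 to 0
a,b=.011,.0153
for deg in (80,70,60,50,40,30,20,10,5,2,0):
    t=np.radians(deg);d=np.array([-np.cos(t),np.sin(t)]);n=np.array([np.sin(t),np.cos(t)])
    p=.040*d+n*(.0065+a*abs(n[0])+b*abs(n[1]));print(deg,(p*1e3).round(1))
```

```text
t 3.55 own x,y mm [27.7 44.5] z 0.0916 yaw 5.41 F [ 0.3  0.4 -0.5] open -0.003
80 [12.7 42.9]
70 [ 7.1 45.1]
60 [ 0.5 46.5]
50 [-6.7 46.6]
40 [-14.4  45.1]
30 [-22.   41.9]
20 [-29.2  36.8]
10 [-35.3  30.1]
5 [-37.9  26.1]
2 [-39.2  23.6]
0 [-40.   21.8]
```

Emit:
servo_tool:
  targets:
    - {"claw": 1,"x": -0.005,"y": 0,"z": 0,"spin": 0}
    - {"claw": 1,"x": -0.01,"y": 0,"z": 0,"spin": 0}
    - {"claw": 1,"x": -0.014,"y": 0,"z": 0,"spin": 0}
    - {"claw": 1,"x": -0.018,"y": 0,"z": 0,"spin": 0}
    - {"claw": 1,"x": -0.021,"y": -0.001,"z": 0,"spin": 0}

```text
t: 3.97
tcp_pos: [0.5423, 0.1905, 0.0916]
eef_rot: [0.999, 0.047, 0.0, 0.0]
wrist_force: [0.1, 0.7, -0.4]
opening: -0.0
grip_force: 0.0
```

Emit:
servo_tool:
  targets:
    - {"claw": 1,"x": -0.004,"y": -0.001,"z": 0,"spin": 0}
    - {"claw": 1,"x": -0.008,"y": -0.0015,"z": 0,"spin": 0}
    - {"claw": 1,"x": -0.012,"y": -0.0015,"z": 0,"spin": 0}
    - {"claw": 1,"x": -0.017,"y": -0.001,"z": 0,"spin": 0}
    - {"claw": 1,"x": -0.021,"y": 0,"z": 0,"spin": 0}

```text
t: 4.38
tcp_pos: [0.5213, 0.1886, 0.091]
eef_rot: [0.999, 0.047, -0.0, 0.0]
wrist_force: [1.1, 0.6, 0.0]
opening: -0.003
grip_force: 0.0
```

Emit:
servo_tool:
  targets:
    - {"claw": 1,"x": -0.004,"y": 0.001,"z": 0,"spin": 0}
    - {"claw": 1,"x": -0.008,"y": 0.003,"z": 0,"spin": 0}
    - {"claw": 1,"x": -0.012,"y": 0.006,"z": 0,"spin": 0}
    - {"claw": 1,"x": -0.015,"y": 0.008,"z": 0,"spin": 0}
    - {"claw": 1,"x": -0.018,"y": 0.011,"z": 0,"spin": 0}

```text
t: 4.8
tcp_pos: [0.5047, 0.1757, 0.0911]
eef_rot: [0.999, 0.047, 0.0, 0.0]
wrist_force: [-0.2, 0.2, -0.2]
opening: -0.0
grip_force: 0.0
```

Run:
```python
from h import *
own(SG)
c=eyes.capture('wrist');cv2.imwrite('pics/w2.png',c['img'][:,:,::-1])
levers(c,(0,0,512,384))
```

```text
t 4.8 own x,y mm [-32.9  34.4] z 0.0911 yaw 5.37 F [-0.2  0.2 -0.2] open -0.0
lever 44 [330.1 170. ] [0.549 0.136] axis deg -151.1 ext [0.551 0.137] [0.547 0.135]
lever 1317 [249.1 193.5] [0.5303 0.181 ] axis deg -71.5 ext [0.524 0.199] [0.536 0.164]
lever 1401 [177.5 272.5] [0.4711 0.2229] axis deg -65.3 ext [0.451 0.266] [0.483 0.197]
lever 10 [166.9 327.9] [0.4245 0.2299] axis deg 158.4 ext [0.426 0.229] [0.423 0.231]
```

View pics/w2.png

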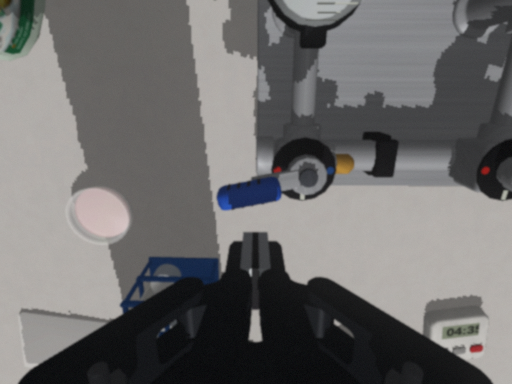

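The view shows the green lever unmoved at (249,193), with the finger tips now in front of it at about (255,240). The sweep evidently never met it. I'll check where the tips really are from the side and top views.

Run:
```python
from h import *
own(SG);p=get_obs()['tcp_pos']
def proj(c,P):
    return cv2.projectPoints(np.array([P],float),np.array(c['rvec']),np.array(c['tvec']),np.array([[c['fx'],0,c['cx']],[0,c['fy'],c['cy']],[0,0,1]]),None)[0].ravel().round(1)
ims=[]
for n in ('wrist','side','top'):
    c=eyes.capture(n);u=proj(c,p);h=np.array([.5299,.1807,.104]);print(n,'tcp',u,'lever',proj(c,h),'spindle',proj(c,[SG[0],SG[1],.104]))
    I=c['img'][:,:,::-1]
    x,y=int(u[0]),int(u[1]);w=45 if n!='wrist' else 90
    I=I[max(0,y-w):y+w,max(0,x-w):x+w];ims.append(cv2.resize(I,(266,266),interpolation=cv2.INTER_CUBIC))
cv2.imwrite('pics/m.png',np.hstack(ims))
```

```text
t 4.85 own x,y mm [-33.4  34. ] z 0.091 yaw 5.36 F [-0.5  0.4  0.2] open 0.003
wrist tcp [254.1 222.4] lever [248.9 192.3] spindle [311.7 180.5]
side tcp [229.5 171.4] lever [236.2 167.1] spindle [240.6 171.3]
top tcp [194.4 204.5] lever [191.8 194.7] spindle [205.2 190.9]
```

View pics/m.png

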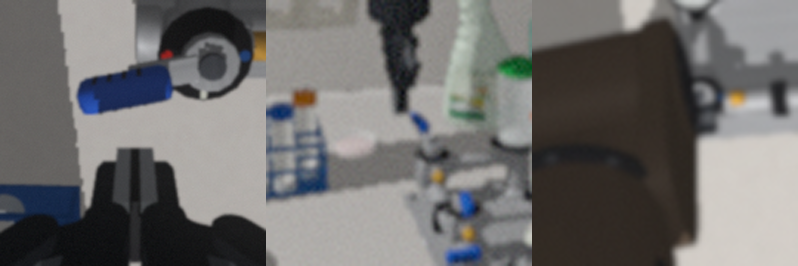

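The crops show the real tip at about side (229.6,163) and wrist (254,232). The reported TCP projects lower, to side (229.5,171) and wrist (254,222). So the real tip is higher than reported and it swept over the sleeve. I'll measure by how much.

Run:
```python
from h import *
p=get_obs()['tcp_pos'];K=lambda c:np.array([[c['fx'],0,c['cx']],[0,c['fy'],c['cy']],[0,0,1]])
for n in ('wrist','side'):
    c=eyes.capture(n)
    P=np.array([[p[0],p[1],p[2]+d] for d in np.arange(0,.061,.01)])
    print(n,cv2.projectPoints(P,np.array(c['rvec']),np.array(c['tvec']),K(c),None)[0].reshape(-1,2).round(1).tolist())
    u0=230 if n=='side' else 254
    g=cv2.cvtColor(c['img'],cv2.COLOR_RGB2GRAY);r=range(150,176) if n=='side' else range(215,262,1)
    for du in ((0,) if n=='side' else (-6,6)): print([int(g[v,u0+du]) for v in r])
print(get_obs()['opening'],get_obs()['joint_pos'].round(3))
```

```text
wrist [[254.0, 222.4], [254.0, 229.3], [253.9, 236.9], [253.8, 245.4], [253.8, 255.0], [253.7, 265.9], [253.6, 278.3]]
[172, 172, 171, 172, 173, 174, 173, 175, 173, 172, 172, 171, 171, 172, 172, 167, 150, 108, 76, 67, 67, 65, 67, 66, 67, 68, 66, 68, 66, 65, 67, 66, 67, 66, 66, 66, 65, 67, 66, 67, 65, 66, 65, 64, 67, 67, 64]
[172, 172, 172, 172, 172, 173, 173, 173, 174, 172, 172, 172, 171, 173, 171, 168, 148, 108, 74, 70, 66, 68, 69, 69, 67, 66, 67, 64, 68, 65, 65, 67, 66, 65, 63, 66, 63, 64, 65, 64, 65, 62, 64, 61, 62, 65, 62]
side [[229.7, 171.3], [229.7, 168.9], [229.6, 166.4], [229.6, 163.9], [229.5, 161.4], [229.5, 158.9], [229.5, 156.4]]
[32, 37, 36, 19, 20, 34, 34, 29, 27, 29, 28, 36, 26, 66, 118, 156, 168, 172, 168, 168, 170, 173, 163, 143, 119, 111]
-0.0009200181790022748 [ 0.212  0.509  1.894 -0.     0.739  1.689]
```

The tip sits about 30 mm above the reported TCP, so I need z ≈ 0.060. I'll go back over the lever and descend further.

Emit:
servo_tool:
  targets:
    - {"claw": 1,"x": 0,"y": 0,"z": -0.015,"spin": 0}
    - {"claw": 1,"x": 0.02,"y": -0.004,"z": -0.015,"spin": 0}
    - {"claw": 1,"x": 0.04,"y": -0.008,"z": -0.015,"spin": 0}
    - {"claw": 1,"x": 0.061,"y": -0.012,"z": -0.015,"spin": 0}
    - {"claw": 1,"x": 0.061,"y": -0.012,"z": -0.015,"spin": 0}

```text
t: 5.52
tcp_pos: [0.5678, 0.1945, 0.1061]
eef_rot: [0.999, 0.047, 0.001, -0.0]
wrist_force: [-1.2, -0.0, -0.3]
opening: -0.003
grip_force: 0.0
```

Emit:
servo_tool:
  targets:
    - {"claw": 1,"x": 0,"y": 0,"z": 0.015,"spin": 0}
    - {"claw": 1,"x": 0,"y": 0,"z": 0.03,"spin": 0}
    - {"claw": 1,"x": 0,"y": 0,"z": 0.045,"spin": 0}
    - {"claw": 1,"x": 0,"y": 0,"z": 0.045,"spin": 0}
    - {"claw": 1,"x": 0,"y": 0,"z": 0.045,"spin": 0}

```text
t: 5.93
tcp_pos: [0.5641, 0.1936, 0.0607]
eef_rot: [0.999, 0.047, -0.001, 0.0]
wrist_force: [-0.1, 0.0, 0.0]
opening: -0.002
grip_force: 0.0
```

Run:
```python
from h import *
own(SG)
c=eyes.capture('wrist');cv2.imwrite('pics/w3.png',c['img'][:,:,::-1])
```

```text
t 5.93 own x,y mm [27.9 46.6] z 0.0607 yaw 5.38 F [-0.1  0.   0. ] open -0.002
```

View pics/w3.png

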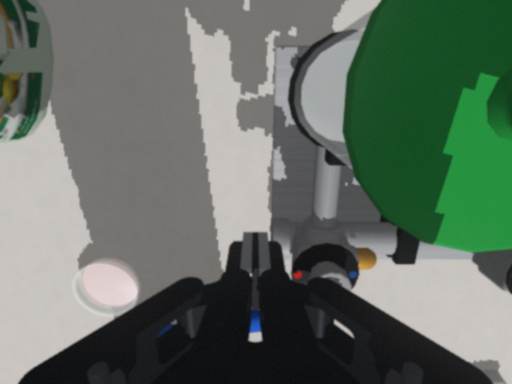

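The finger is now behind the green lever, whose blue sleeve shows between the fingers at (254,320). Repeating the sweep at the right height.

Emit:
servo_tool:
  targets:
    - {"claw": 1,"x": -0.005,"y": 0,"z": 0,"spin": 0}
    - {"claw": 1,"x": -0.01,"y": 0,"z": 0,"spin": 0}
    - {"claw": 1,"x": -0.014,"y": 0.001,"z": 0,"spin": 0}
    - {"claw": 1,"x": -0.018,"y": 0.001,"z": 0,"spin": 0}
    - {"claw": 1,"x": -0.021,"y": 0.001,"z": 0,"spin": 0}

```text
t: 6.4
tcp_pos: [0.5438, 0.1906, 0.0616]
eef_rot: [0.999, 0.047, 0.001, -0.0]
wrist_force: [3.7, -2.0, 0.5]
opening: -0.002
grip_force: 1.3
```

Emit:
servo_tool:
  targets:
    - {"claw": 1,"x": -0.004,"y": 0,"z": 0,"spin": 0}
    - {"claw": 1,"x": -0.008,"y": 0,"z": 0,"spin": 0}
    - {"claw": 1,"x": -0.012,"y": 0,"z": 0,"spin": 0}
    - {"claw": 1,"x": -0.017,"y": 0.001,"z": 0,"spin": 0}
    - {"claw": 1,"x": -0.021,"y": 0.002,"z": 0,"spin": 0}

```text
t: 6.82
tcp_pos: [0.5228, 0.1868, 0.0611]
eef_rot: [0.999, 0.047, 0.0, -0.0]
wrist_force: [4.7, 1.8, 0.2]
opening: -0.001
grip_force: 1.6
```

Run:
```python
from h import *
own(SG)
c=eyes.capture('wrist');cv2.imwrite('pics/w4.png',c['img'][:,:,::-1])
levers(c,(170,150,400,384))
```

```text
t 6.82 own x,y mm [-13.8  43.7] z 0.0611 yaw 5.38 F [4.7 1.8 0.2] open -0.001
lever 51 [355.8 214. ] [0.5535 0.1394] axis deg -145.5 ext [0.555 0.141] [0.552 0.138]
lever 784 [301.2 266.8] [0.521  0.1616] axis deg -167.6 ext [0.532 0.164] [0.51  0.159]
```

View pics/w4.png

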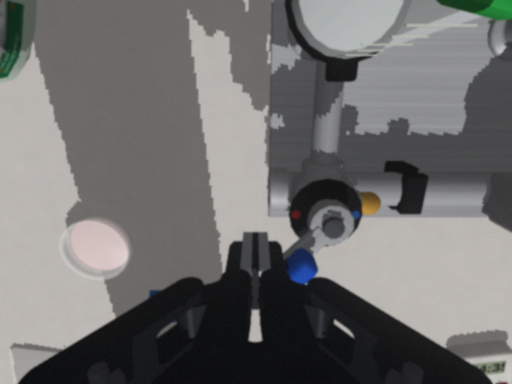

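The lever is turning, now about 40–45° from closed: hub (333,225), sleeve (300,267). Continuing carefully.

Emit:
servo_tool:
  targets:
    - {"claw": 1,"x": -0.005,"y": 0.0015,"z": 0,"spin": 0}
    - {"claw": 1,"x": -0.009,"y": 0.003,"z": 0,"spin": 0}
    - {"claw": 1,"x": -0.013,"y": 0.006,"z": 0,"spin": 0}
    - {"claw": 1,"x": -0.017,"y": 0.009,"z": 0,"spin": 0}
    - {"claw": 1,"x": -0.021,"y": 0.012,"z": 0,"spin": 0}

```text
t: 7.28
tcp_pos: [0.5027, 0.1725, 0.061]
eef_rot: [0.999, 0.047, -0.0, 0.0]
wrist_force: [2.9, 2.8, -0.0]
opening: 0.003
grip_force: 1.2
```

```bash
cat >> h.py <<'E'
def ang(c,roi,S):
    # valve angle from plane-cast centroid of blue sleeve top
    for a,ce,p in blobs(c,[105,130,60],[128,255,255],roi,40):
        q=np.array([ray(c,u,v,0.108)[:2] for u,v in p])-S;m=q.mean(0)
        ox,oy=m@EX,m@EY
        print('sleeve px',ce.round(0),a,'own mm',round(ox*1e3,1),round(oy*1e3,1),'angle',round(float(np.arctan2(oy,-ox)),3))
E
python3 - <<'E'
from h import *
own(SG)
c=eyes.capture('wrist');ang(c,(258,225,400,384),SG)
c=eyes.capture('side');ang(c,(225,150,265,190),SG)
E
```

```text
t 7.28 own x,y mm [-35.2  31.4] z 0.061 yaw 5.37 F [ 2.9  2.8 -0. ] open 0.003
sleeve px [299. 252.] 1334 own mm -29.4 8.4 angle 0.277
```

Emit:
servo_tool:
  targets:
    - {"claw": 1,"x": -0.001,"y": 0.003,"z": 0,"spin": 0}
    - {"claw": 1,"x": -0.002,"y": 0.006,"z": 0,"spin": 0}
    - {"claw": 1,"x": -0.003,"y": 0.008,"z": 0,"spin": 0}
    - {"claw": 1,"x": -0.003,"y": 0.008,"z": 0,"spin": 0}

```text
t: 7.72
tcp_pos: [0.5009, 0.1641, 0.061]
eef_rot: [0.999, 0.047, -0.0, 0.0]
wrist_force: [-0.3, -0.0, 0.0]
opening: 0.002
grip_force: 0.1
```

Emit:
servo_tool:
  targets:
    - {"claw": 1,"x": 0,"y": -0.008,"z": 0,"spin": 0}
    - {"claw": 1,"x": 0,"y": -0.016,"z": 0,"spin": 0}
    - {"claw": 1,"x": 0,"y": -0.016,"z": 0,"spin": 0}

```text
t: 7.97
tcp_pos: [0.4995, 0.1818, 0.0611]
eef_rot: [0.999, 0.047, 0.0, 0.0]
wrist_force: [0.1, 1.0, 0.2]
opening: 0.0
grip_force: 0.0
```

Run:
```python
from h import *
own(SG)
c=eyes.capture('wrist');ang(c,(258,200,400,384),SG);levers(c,(258,200,400,384));cv2.imwrite('pics/w5.png',c['img'][:,:,::-1])
```

```text
t 7.97 own x,y mm [-37.5  41. ] z 0.0611 yaw 5.43 F [0.1 1.  0.2] open 0.0
sleeve px [329. 251.] 1471 own mm -31.2 2.8 angle 0.091
lever 1471 [329.2 251.3] [0.5082 0.1437] axis deg -170.9 ext [0.525 0.146] [0.488 0.141]
```

View pics/w5.png

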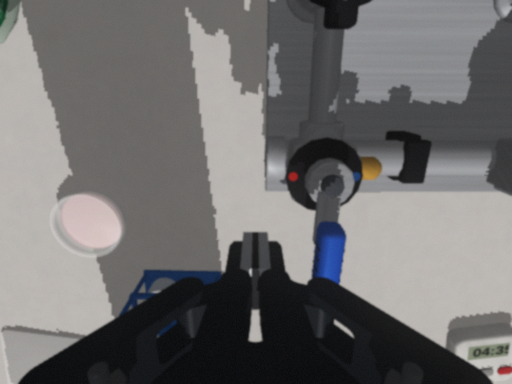

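The sleeve now points straight out: hub (335,185), sleeve (329,251), angle within about ±0.09 rad. Raising and moving over to the orange station.

Emit:
servo_tool:
  targets:
    - {"claw": 1,"x": 0,"y": 0,"z": -0.03,"spin": 0}
    - {"claw": 1,"x": 0,"y": 0,"z": -0.07,"spin": 0}
    - {"claw": 1,"x": 0,"y": 0,"z": -0.11,"spin": 0}
    - {"claw": 1,"x": 0,"y": 0,"z": -0.12,"spin": 0}
    - {"claw": 1,"x": 0,"y": 0,"z": -0.12,"spin": 0}

```text
t: 8.43
tcp_pos: [0.5007, 0.181, 0.1842]
eef_rot: [0.999, 0.047, 0.003, -0.0]
wrist_force: [-0.2, 0.1, -0.4]
opening: 0.001
grip_force: 0.0
```

Emit:
servo_tool:
  targets:
    - {"claw": 1,"x": 0.005,"y": 0.03,"z": 0,"spin": 0}
    - {"claw": 1,"x": 0.01,"y": 0.06,"z": 0,"spin": 0}
    - {"claw": 1,"x": 0.015,"y": 0.09,"z": 0,"spin": 0}
    - {"claw": 1,"x": 0.02,"y": 0.12,"z": 0,"spin": 0}
    - {"claw": 1,"x": 0.025,"y": 0.14,"z": 0,"spin": 0}

```text
t: 8.85
tcp_pos: [0.5373, 0.0413, 0.1796]
eef_rot: [0.999, 0.047, -0.001, 0.0]
wrist_force: [1.4, 0.3, 0.3]
opening: 0.002
grip_force: 0.0
```

Run:
```python
from h import *
own(SG);own(SO)
c=eyes.capture('wrist');
print('green');ang(c,(0,100,512,384),SG);print('orange');ang(c,(0,100,512,384),SO);levers(c,(0,100,512,384))
```

```text
t 8.85 own x,y mm [ -13.1 -102.5] z 0.1796 yaw 5.34 F [1.4 0.3 0.3] open 0.002
t 8.85 own x,y mm [-13.1  35.8] z 0.1796 yaw 5.34 F [1.4 0.3 0.3] open 0.002
green
sleeve px [335. 178.] 572 own mm -4.1 -174.5 angle -1.547
sleeve px [143. 210.] 574 own mm -35.5 1.3 angle 0.036
sleeve px [444. 210.] 612 own mm -35.2 -279.0 angle -1.445
sleeve px [101. 266.] 2476 own mm -96.4 51.7 angle 0.492
sleeve px [ 60. 335.] 1520 own mm -186.0 112.6 angle 0.544
orange
sleeve px [335. 178.] 572 own mm -4.1 -36.2 angle -1.457
sleeve px [143. 210.] 574 own mm -35.4 139.5 angle 1.322
sleeve px [444. 210.] 612 own mm -35.2 -140.8 angle -1.326
sleeve px [101. 266.] 2476 own mm -96.4 189.9 angle 1.101
sleeve px [ 60. 335.] 1520 own mm -185.9 250.8 angle 0.933
lever 25 [167.7 165.8] [0.5499 0.12  ] axis deg -89.6 ext [0.55  0.122] [0.55  0.118]
lever 572 [334.7 178.2] [ 0.5524 -0.0302] axis deg -94.8 ext [ 0.554 -0.011] [ 0.551 -0.05 ]
lever 574 [143.2 210.3] [0.5043 0.1432] axis deg 179.8 ext [0.524 0.143] [0.483 0.143]
lever 612 [443.9 209.9] [ 0.5312 -0.138 ] axis deg -164.8 ext [ 0.55  -0.133] [ 0.511 -0.143]
lever 2476 [100.6 265.8] [0.4383 0.1881] axis deg 160.9 ext [0.48  0.174] [0.379 0.209]
lever 1520 [ 60.2 335.5] [0.3427 0.2407] axis deg 139.1 ext [0.374 0.214] [0.301 0.277]
```

Green is at about 0.04 rad (closed) and orange at about −1.46. Moving behind the orange lever and descending.

Emit:
servo_tool:
  targets:
    - {"claw": 1,"x": 0.013,"y": 0.026,"z": 0,"spin": 0}
    - {"claw": 1,"x": 0.026,"y": 0.052,"z": 0,"spin": 0}
    - {"claw": 1,"x": 0.04,"y": 0.079,"z": 0,"spin": 0}
    - {"claw": 1,"x": 0.04,"y": 0.079,"z": 0,"spin": 0}
    - {"claw": 1,"x": 0.04,"y": 0.079,"z": 0,"spin": 0}

```text
t: 9.32
tcp_pos: [0.5845, -0.0322, 0.1792]
eef_rot: [0.999, 0.046, -0.001, -0.0]
wrist_force: [-1.0, 0.4, 0.6]
opening: 0.0
grip_force: 0.0
```

Emit:
servo_tool:
  targets:
    - {"claw": 1,"x": 0,"y": 0,"z": 0.03,"spin": 0}
    - {"claw": 1,"x": 0,"y": 0,"z": 0.06,"spin": 0}
    - {"claw": 1,"x": 0,"y": 0,"z": 0.09,"spin": 0}
    - {"claw": 1,"x": 0,"y": 0,"z": 0.12,"spin": 0}
    - {"claw": 1,"x": 0,"y": 0,"z": 0.12,"spin": 0}

```text
t: 9.73
tcp_pos: [0.5812, -0.0299, 0.0557]
eef_rot: [0.999, 0.047, -0.005, -0.001]
wrist_force: [-0.2, 0.2, 0.1]
opening: -0.0
grip_force: 0.0
```

Run:
```python
from h import *
own(SO)
a,b=.011,.0145
for deg in range(-80,91,10):
    t=np.radians(deg);d=np.array([-np.cos(t),np.sin(t)]);n=-np.array([np.sin(t),np.cos(t)])
    p=.040*d+n*(.0065+a*abs(n[0])+b*abs(n[1]));print(deg,(p*1e3).round(1))
```

```text
t 9.73 own x,y mm [ 23.9 -39.2] z 0.0557 yaw 5.43 F [-0.2  0.2  0.1] open -0.0
-80 [ 12.6 -42.8]
-70 [  6.8 -45. ]
-60 [  0.2 -46.3]
-50 [ -7.1 -46.2]
-40 [-14.8 -44.6]
-30 [-22.4 -41.3]
-20 [-29.4 -36.1]
-10 [-35.5 -29.3]
0 [-40. -21.]
10 [-43.3 -15.4]
20 [-45.8  -8.8]
30 [-46.9  -1.3]
40 [-46.5   6.8]
50 [-44.3  15.1]
60 [-40.2  23. ]
70 [-34.2  30.1]
80 [-26.5  35.9]
90 [-17.5  40. ]
```

Emit:
servo_tool:
  targets:
    - {"claw": 1,"x": -0.006,"y": 0,"z": 0,"spin": 0}
    - {"claw": 1,"x": -0.012,"y": 0.001,"z": 0,"spin": 0}
    - {"claw": 1,"x": -0.017,"y": 0.002,"z": 0,"spin": 0}
    - {"claw": 1,"x": -0.021,"y": 0.003,"z": 0,"spin": 0}
    - {"claw": 1,"x": -0.026,"y": 0.004,"z": 0,"spin": 0}

```text
t: 10.15
tcp_pos: [0.5599, -0.038, 0.0627]
eef_rot: [0.999, 0.047, 0.002, 0.0]
wrist_force: [4.0, 0.6, 0.4]
opening: -0.001
grip_force: 1.5
```

Emit:
servo_tool:
  targets:
    - {"claw": 1,"x": -0.005,"y": 0,"z": 0,"spin": 0}
    - {"claw": 1,"x": -0.009,"y": 0,"z": 0,"spin": 0}
    - {"claw": 1,"x": -0.014,"y": -0.001,"z": 0,"spin": 0}
    - {"claw": 1,"x": -0.018,"y": -0.003,"z": 0,"spin": 0}
    - {"claw": 1,"x": -0.022,"y": -0.005,"z": 0,"spin": 0}

```text
t: 10.57
tcp_pos: [0.5366, -0.035, 0.0612]
eef_rot: [0.999, 0.047, 0.0, 0.0]
wrist_force: [3.3, -0.8, 0.6]
opening: -0.002
grip_force: 1.5
```

Emit:
servo_tool:
  targets:
    - {"claw": 1,"x": -0.005,"y": -0.004,"z": 0,"spin": 0}
    - {"claw": 1,"x": -0.009,"y": -0.008,"z": 0,"spin": 0}
    - {"claw": 1,"x": -0.012,"y": -0.012,"z": 0,"spin": 0}
    - {"claw": 1,"x": -0.015,"y": -0.016,"z": 0,"spin": 0}
    - {"claw": 1,"x": -0.018,"y": -0.02,"z": 0,"spin": 0}

```text
t: 10.98
tcp_pos: [0.5166, -0.0163, 0.061]
eef_rot: [0.999, 0.047, -0.0, 0.0]
wrist_force: [2.4, -2.8, -0.5]
opening: 0.002
grip_force: 1.6
```

Run:
```python
from h import *
own(SO)
c=eyes.capture('wrist');ang(c,(150,150,400,384),SO)
```

```text
t 10.98 own x,y mm [-39.1 -19.6] z 0.061 yaw 5.39 F [ 2.4 -2.8 -0.5] open 0.002
sleeve px [215. 250.] 1401 own mm -32.0 -0.2 angle -0.007
```

Emit:
servo_tool:
  targets:
    - {"claw": 1,"x": -0.002,"y": -0.005,"z": 0,"spin": 0}
    - {"claw": 1,"x": -0.004,"y": -0.009,"z": 0,"spin": 0}
    - {"claw": 1,"x": -0.0055,"y": -0.012,"z": 0,"spin": 0}
    - {"claw": 1,"x": -0.0065,"y": -0.016,"z": 0,"spin": 0}
    - {"claw": 1,"x": -0.007,"y": -0.019,"z": 0,"spin": 0}

```text
t: 11.45
tcp_pos: [0.5079, 0.002, 0.061]
eef_rot: [0.999, 0.047, -0.0, 0.0]
wrist_force: [-0.3, -3.8, 0.5]
opening: -0.004
grip_force: 1.2
```

Emit:
servo_tool:
  targets:
    - {"claw": 1,"x": 0,"y": -0.005,"z": 0,"spin": 0}
    - {"claw": 1,"x": 0.0005,"y": -0.009,"z": 0,"spin": 0}
    - {"claw": 1,"x": 0.0015,"y": -0.014,"z": 0,"spin": 0}
    - {"claw": 1,"x": 0.004,"y": -0.019,"z": 0,"spin": 0}
    - {"claw": 1,"x": 0.007,"y": -0.024,"z": 0,"spin": 0}

```text
t: 11.87
tcp_pos: [0.513, 0.0267, 0.061]
eef_rot: [0.999, 0.047, -0.0, 0.0]
wrist_force: [-0.3, -2.3, -0.8]
opening: 0.003
grip_force: 1.2
```

Emit:
servo_tool:
  targets:
    - {"claw": 1,"x": 0.003,"y": -0.004,"z": 0,"spin": 0}
    - {"claw": 1,"x": 0.006,"y": -0.007,"z": 0,"spin": 0}
    - {"claw": 1,"x": 0.009,"y": -0.01,"z": 0,"spin": 0}
    - {"claw": 1,"x": 0.012,"y": -0.012,"z": 0,"spin": 0}
    - {"claw": 1,"x": 0.014,"y": -0.013,"z": 0,"spin": 0}

```text
t: 12.28
tcp_pos: [0.526, 0.0407, 0.061]
eef_rot: [0.999, 0.047, -0.0, 0.0]
wrist_force: [-2.1, -1.4, -0.4]
opening: 0.001
grip_force: 1.1
```

Run:
```python
from h import *
own(SO)
c=eyes.capture('wrist');ang(c,(150,100,400,384),SO);levers(c,(150,100,400,384))
```

```text
t 12.28 own x,y mm [-24.4  36.2] z 0.061 yaw 5.39 F [-2.1 -1.4 -0.4] open 0.001
sleeve px [348. 198.] 56 own mm 11.1 -8.5 angle -2.491
sleeve px [255. 228.] 2015 own mm -4.8 35.6 angle 1.436
lever 56 [348.2 197.8] [ 0.5649 -0.0012] axis deg -151.1 ext [ 0.567 -0.   ] [ 0.563 -0.002]
lever 2015 [254.9 228.1] [0.5445 0.0419] axis deg -72.8 ext [0.539 0.06 ] [0.55  0.025]
```

Emit:
servo_tool:
  targets:
    - {"claw": 1,"x": 0.002,"y": -0.001,"z": 0,"spin": 0}
    - {"claw": 1,"x": 0.004,"y": -0.002,"z": 0,"spin": 0}
    - {"claw": 1,"x": 0.005,"y": -0.002,"z": 0,"spin": 0}
    - {"claw": 1,"x": 0.006,"y": -0.003,"z": 0,"spin": 0}

```text
t: 12.67
tcp_pos: [0.5315, 0.0439, 0.061]
eef_rot: [0.999, 0.047, -0.0, 0.0]
wrist_force: [-2.2, -1.7, 0.3]
opening: 0.0
grip_force: 1.0
```

Run:
```python
from h import *
own(SO)
c=eyes.capture('wrist');ang(c,(150,100,330,384),SO);levers(c,(150,100,330,384))
```

```text
t 12.67 own x,y mm [-18.6  38.9] z 0.061 yaw 5.37 F [-2.2 -1.7  0.3] open 0.0
sleeve px [259. 230.] 2036 own mm 0.1 36.2 angle 1.573
lever 2036 [259.1 229.6] [0.5494 0.0428] axis deg 97.8 ext [0.552 0.025] [0.547 0.061]
```

Emit:
servo_tool:
  targets:
    - {"claw": 1,"x": 0.0007,"y": 0,"z": 0,"spin": 0}
    - {"claw": 1,"x": 0.0014,"y": 0,"z": 0,"spin": 0}
    - {"claw": 1,"x": 0.0014,"y": 0,"z": 0,"spin": 0}

```text
t: 12.97
tcp_pos: [0.5326, 0.0442, 0.061]
eef_rot: [0.999, 0.047, -0.0, -0.0]
wrist_force: [-3.6, 1.3, 0.4]
opening: -0.002
grip_force: 1.8
```

Orange is at the stop, or within a degree or two of it. Backing off, lifting and verifying.

Emit:
servo_tool:
  targets:
    - {"claw": 1,"x": -0.008,"y": 0,"z": 0,"spin": 0}
    - {"claw": 1,"x": -0.018,"y": 0,"z": 0,"spin": 0}
    - {"claw": 1,"x": -0.025,"y": 0,"z": 0,"spin": 0}
    - {"claw": 1,"x": -0.025,"y": 0,"z": -0.03,"spin": 0}
    - {"claw": 1,"x": -0.025,"y": 0,"z": -0.07,"spin": 0}

```text
t: 13.38
tcp_pos: [0.5056, 0.0416, 0.1297]
eef_rot: [0.999, 0.047, -0.003, -0.0]
wrist_force: [1.5, -0.1, 0.4]
opening: -0.001
grip_force: 0.0
```

Emit:
servo_tool:
  targets:
    - {"claw": 1,"x": 0,"y": 0,"z": -0.04,"spin": 0}
    - {"claw": 1,"x": 0,"y": 0,"z": -0.08,"spin": 0}
    - {"claw": 1,"x": 0,"y": 0,"z": -0.1,"spin": 0}
    - {"claw": 1,"x": 0,"y": 0,"z": -0.1,"spin": 0}
    - {"claw": 1,"x": 0,"y": 0,"z": -0.1,"spin": 0}

```text
t: 13.8
tcp_pos: [0.5077, 0.0416, 0.2318]
eef_rot: [0.999, 0.047, 0.001, 0.0]
wrist_force: [0.0, -0.8, -0.7]
opening: 0.003
grip_force: 0.0
```

Run:
```python
from h import *
own(SO)
c=eyes.capture('wrist');cv2.imwrite('pics/w6.png',c['img'][:,:,::-1])
for S in (SG,SO,SO+SO-SG):ang(c,(100,100,512,260),S);print()
levers(c,(100,100,512,260))
```

```text
t 13.8 own x,y mm [-42.5  38.8] z 0.2318 yaw 5.37 F [ 0.  -0.8 -0.7] open 0.003
sleeve px [257. 133.] 440 own mm -0.2 -101.9 angle -1.569
sleeve px [160. 166.] 409 own mm -35.9 1.6 angle 0.044
sleeve px [422. 166.] 444 own mm -35.8 -279.3 angle -1.443
sleeve px [123. 225.] 1425 own mm -106.1 51.9 angle 0.455

sleeve px [257. 133.] 440 own mm -0.2 36.3 angle 1.566
sleeve px [160. 166.] 409 own mm -35.9 139.8 angle 1.32
sleeve px [422. 166.] 444 own mm -35.8 -141.0 angle -1.322
sleeve px [123. 225.] 1425 own mm -106.1 190.1 angle 1.062

sleeve px [257. 133.] 440 own mm -0.2 174.5 angle 1.57
sleeve px [160. 166.] 409 own mm -35.8 278.0 angle 1.443
sleeve px [422. 166.] 444 own mm -35.8 -2.8 angle -0.079
sleeve px [123. 225.] 1425 own mm -106.1 328.3 angle 1.258

lever 22 [181.1 129.1] [0.5464 0.1215] axis deg 62.7 ext [0.545 0.119] [0.547 0.124]
lever 440 [256.8 132.9] [0.5498 0.043 ] axis deg -84.7 ext [0.548 0.062] [0.551 0.025]
lever 14 [304.9 129.1] [ 0.5584 -0.0062] axis deg -162.6 ext [ 0.561 -0.005] [ 0.556 -0.007]
lever 409 [160.4 166.4] [0.5043 0.1434] axis deg -179.1 ext [0.523 0.144] [0.485 0.143]
lever 444 [422.  166.3] [ 0.5309 -0.1381] axis deg -166.4 ext [ 0.549 -0.134] [ 0.512 -0.143]
lever 1425 [123.2 225.4] [0.4291 0.1872] axis deg 170.4 ext [0.462 0.182] [0.385 0.195]
```

View pics/w6.png

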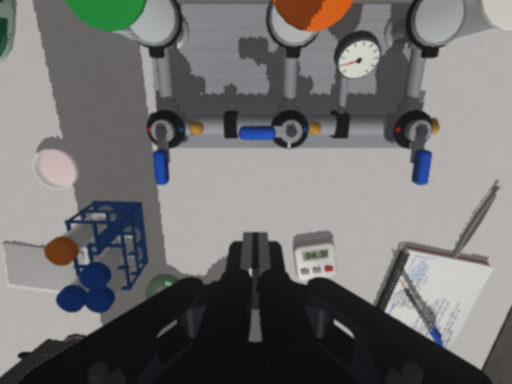

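The picture shows green straight out at (160,166), about 0.04 rad. Orange is at left vacuum at (257,133), about 1.57 rad, and white is still closed at (422,166). The arm is clear, so I'm handing in.

```bash
python3 -c "
from station import manip
print(manip.close_job())"
```

```text
the job is handed in; nothing more can be done
None
```

The job is handed in: by the last camera view the green valve is closed (about 0.04 rad) and was closed first, orange is at the vacuum stop (about 1.57 rad), white is still closed, and the arm is clear; lid and bench positions were not measured, and the verdict wasn't shown.

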